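# Lock the grinder's cover and refit its feed handwheel

## Robot

A 6-joint arm with a two-finger parallel gripper is mounted at the origin on the work surface. World frame = base frame: x ahead of the robot, y to its left, z up, the work surface at z = 0. Lengths are in m, angles in rad, forces in N, time in s.
With the tool pointing down it reaches from about 0.35 to 0.85 m from the base axis. Payload 8.1 kg.
Tool frame: the origin (TCP) lies between the finger pads, 19 mm behind the fingertips; this is the grasp point; z points along the fingers, y is the line along which they close (so a half turn about z gives the same grasp; the last joint's range is limited). The gripper opens to 93 mm and grips with 3 to 60 N. Pads are 15 mm wide; open, the fingers measure 128 mm over their backs; the gripper's body (75 mm by 188 mm) begins 65 mm behind the grasp point.
Start: joints at [1.228, 0.13, 1.488, -0, 1.523, -0.085], TCP at [0.153, 0.58, 0.237] pointing down, gripper open.
Joint ranges: [-2.96, 2.96], [-0.89, 2.26], [0.02, 2.5], [-1.34, 4.48], [0, 2.73], [-2.66, 2.66]. Speed limits (rad/s): [2.39, 2.39, 2.79, 3.14, 3.14, 3.14].

## Interface

Orientations are given as a rotation vector (axis times angle).
In Python, from plant import telemetry, viewer, order gives the robot as it stands.
- The arm moves only by the tool send_rows, never from a script. Its argument "plan" is a list that holds one entry, the list of rows, each a list of 5 numbers: the closure, from -1 (fully open) to 1 (shut), then the shift along the world's x, y, z normalised to -1 to 1, where 1 is 0.2 m, then the turn about the world's z normalised to -1 to 1, where 1 is 60 degrees. A call has 1 to 20 rows; each row is the pose to reach, as a shift and turn from the pose commanded when the call began; what a row does not reach only later rows make up. A row lasts 1/12 s, in which the tool goes at most 41.7 mm and 7.16 degrees, less where a joint would pass 70% of its speed; a pose out of reach is approached as far as the arm can. A call with a number of a shift or a turn outside -1 to 1 is refused whole. A call with a gripper value outside its range is refused whole. The fingers move at their own pace and stop on an object; "force" is the grip in N (left out, the last holds). Time passes only in rows, so rows that repeat a pose let the fingers close. It gives the time, the measured TCP pose, the force, the opening and the grip force at its end, in the units of the state.
- telemetry.read_state(): the state, without advancing time (a new reading comes with each control period).
- viewer.read_camera(name): name is "scene" or "top"; returns (picture, depth): 384x512x3 uint8, blue, green, red; 384x512 float32, m along the optical axis (not along the pixel's ray), 0 where there is no reading.
- viewer.calibration(name): a dict with "camera_matrix" (3x3 intrinsics, pixels), "dist_coeffs" ([k1, k2, p1, p2, k3] as OpenCV has them; the pictures are not rectified), "extrinsics" (4x4, takes a point from camera to world coordinates). Camera axes: x right, y up, looking along -z (the intrinsics and any distortion apply to the point x, -y, -z); pixel columns grow to the right and rows downward; lengths in m; the calibration is good to about 2 mm. A picture is of the moment at which its call begins. calibration takes no time and is no camera call.
- order.close_job(): hands the job in; it is judged then, once.
The state is a dict: "t": time; "q": joint angles; "dq": joint speeds; "joint_torque": joint torques, N m; "tool_pos": TCP position; "orientation": TCP orientation; "force": force on the tool from outside, world axes, zero at the start; "wrist_torque": the same for the moment, N m; "opening": finger opening in m; "gripper_force": force on a finger pad.
Only numpy, scipy, OpenCV 4.12 (cv2) and the standard library are available. Lean on these libraries where they do the work, as an engineer would, in place of code of your own. Each camera call takes 0.05 s, during which the arm holds its last target. There are 200 camera calls.

## Task

Close up the specimen grinder: turn the three captive knobs on its sloping cover clockwise, each fully home to its end stop, the upper one first, then the lower left, then the lower right as seen from the robot. Then put the loose handwheel, hub up, onto the square spindle until it seats on the collar, and let go. Leave the other things on the table and the deck where they are.

Things in the scene. Friction and masses are not known exactly. Their poses are not given: they have to be found in the camera images.
- unit: Grinder feed unit, fixed: white wedge 180 (x) x 200 (y) mm, 139 mm high on the robot side (-x), 35 at +x; grey cover 170 x 186 mm slopes down 30 deg away from the robot. At -x of it a box 125 mm high, 40 deep. At its right a flat deck 40 mm high, y -100 to -230, x -90 to +80 mm, with the spindle at (0, -165). Origin: under the wedge's centre, on the table; x away from the robot.
- knob_upper_grip (a point): Upper knob, midway near the high edge: black wing grip, a bar 44 x 12 mm, 30 mm deep, on a neck of radius 13, 6 mm high; top 36 mm above the cover. Point on its axis, 30 mm above the cover: put the TCP here to grip. Turns with the wing: x along the 44 mm length, y across the 12 mm thickness (grip so), z out of the cover, 30 deg off vertical, leaning away from the robot.
- knob_upper (a joint): Turn of this knob, rad: 0 = wing points straight down the slope, grows clockwise seen from outside the cover (from above), fixed end stop at 1.571 (fully home: wing lies level across the slope). Starts 0.1 to 0.7; stiff, stays where it is left.
- knob_left_grip (a point): Lower left knob (+y side), near the low edge: black wing grip, a bar 44 x 12 mm, 30 mm deep, on a neck of radius 13, 6 mm high; top 36 mm above the cover. Point on its axis, 30 mm above the cover: put the TCP here to grip. Turns with the wing: x along the 44 mm length, y across the 12 mm thickness (grip so), z out of the cover, 30 deg off vertical, leaning away from the robot.
- knob_left (a joint): Turn of this knob, rad: 0 = wing points straight down the slope, grows clockwise seen from outside the cover (from above), fixed end stop at 1.571 (fully home: wing lies level across the slope). Starts 0.1 to 0.7; stiff, stays where it is left.
- knob_right_grip (a point): Lower right knob (-y side), near the cover's low edge: black wing grip, a bar 44 x 12 mm, 30 mm deep, on a neck of radius 13, 6 mm high; top 36 mm above the cover. Point on its axis, 30 mm above the cover: put the TCP here to grip. Turns with the wing: x along the 44 mm length, y across the 12 mm thickness (grip so), z out of the cover, 30 deg off vertical, leaning away from the robot.
- knob_right (a joint): Turn of this knob, rad: 0 = wing points straight down the slope, grows clockwise seen from outside the cover (from above), fixed end stop at 1.571 (fully home: wing lies level across the slope). Starts 0.1 to 0.7; stiff, stays where it is left.
- spindle: Upright square steel spindle on the deck, 12 x 12 mm, 31 mm tall, its top 8 mm tapering to 7 x 7 mm, on a collar of radius 16. Origin: on the axis at the collar's top face, where the wheel seats (6 mm above the deck, 46 mm above the table). z up, x and y square to its flats. Its angle varies; it turns only stiffly.
- handwheel: Loose handwheel, 120 g, flat on the table, hub up: square aluminium hub 34 x 34 mm, 36 mm high, with a 14.5 mm square hole through it (fits in any quarter turn); black round rim 82 mm across, 2 to 12 mm above the underside, four spokes. Origin: centre of the underside; z up along the hole; x, y square to the hub's flats. Grip the hub across two flats above the rim.
- objective: Bystander: steel microscope objective standing on the table, radius 17, 46 mm high; origin centre of underside.
- eyecap: Bystander: small black ring, 26 mm across and 12 mm high, on the deck, on the robot side of the spindle; origin centre of underside.
- dustcap: Bystander: black stepped dust cap, 36 mm across, 18 mm high, on the table; origin centre of underside.
- screwdriver: Bystander: screwdriver about 170 mm long lying beyond the unit (+x).
- mouse: Bystander: black computer mouse, 105 x 60 x 34 mm; origin centre of underside.
- oil: Bystander: small amber oil bottle, radius 14, 65 mm high, standing; origin centre of underside.
- slidebox: Bystander: open wooden box of glass slides, 100 x 190 x 35 mm; origin centre of underside.
There are look-alikes about, which are no part of the job. What is shaped like the handwheel but blue is not meant.

How it is judged:
By the outcome, as a careful person would: the job done as asked, in the order asked, and still so for the second after the job is handed in, with the robot touching nothing.
It also fails if it takes over 72 s, if anything falls off the work surface, if the arm or the gripper's body presses on something with over 40 N, if the wrist force passes 120 N, or if a joint passes its speed limit or range.

## Working session

There is one attempt and no reset: what is moved stays moved. The work goes in short steps, Python scripts to look and compute and a tool call to move; the robot and the scene stay as the last step left them, time stands still between calls to the robot, and variables do not carry over. Pictures are saved under pics/ and viewed, at most 10 in all, crops included, and the job is handed in when it is done.

Besides the shell and the picture viewer there is one more tool, called after "Emit:" by a JSON object that holds its "method" and its "body". send_rows: Moves the arm, as the interface text tells. Scaled input: -1 to 1 covers 0.2 m each way for a shift and 60 degrees each way for a turn. Its arguments: {"type":"object","properties":{"plan":{"type":"array"},"force":{"type":"number"}},"required":["plan"]}

```bash
ls; mkdir -p pics; cat > h.py <<'E'
import numpy as np, cv2
from plant import telemetry, viewer, order
def grab(n):
    p,d=viewer.read_camera(n); return p,d,viewer.calibration(n)
def world(c,uv,depth=None,z=None):
    uv=np.array(uv,float).reshape(-1,1,2)
    n=cv2.undistortPoints(uv,np.array(c["camera_matrix"]),np.array(c["dist_coeffs"])).reshape(-1,2)
    T=np.array(c["extrinsics"]); r=np.c_[n[:,0],-n[:,1],-np.ones(len(n))]
    if depth is not None: return (r*np.array(depth).reshape(-1,1))@T[:3,:3].T+T[:3,3]
    R=r@T[:3,:3].T; s=(z-T[2,3])/R[:,2]; return T[:3,3]+R*s[:,None]
def cloud(d,c):
    v,u=np.nonzero(d>0); return np.c_[u,v],world(c,np.c_[u,v],d[v,u])
E
python3 - <<'E'
from h import *
print(telemetry.read_state())
for n in("scene","top"):
    p,d,c=grab(n); np.savez(n+"0.npz",p=p,d=d); cv2.imwrite(f"pics/{n}0.png",cv2.resize(p,(800,600),interpolation=cv2.INTER_CUBIC))
    print(n,np.round(c["extrinsics"],3).tolist(),c["camera_matrix"],c["dist_coeffs"])
E
```

```text
pics
{'t': 0.0, 'q': array([ 1.22757360e+00,  1.31142578e-01,  1.48924279e+00,  1.88181777e-05,
        1.52297955e+00, -8.54198846e-02]), 'dq': array([-0.0014865 ,  0.00020672, -0.00144684,  0.00143341, -0.00197844,
        0.00035173]), 'joint_torque': array([ 1.32879359e-03, -5.59842038e+01, -4.91760206e+01,  7.70478998e-02,
        3.51450022e-02, -9.83031282e-05]), 'tool_pos': array([0.15278434, 0.57969171, 0.23641854]), 'orientation': array([-4.03785725e-01, -3.11513572e+00,  2.71356281e-03]), 'force': array([-0.14596897, -0.20057514, -0.46705061]), 'wrist_torque': array([-0.02167713, -0.03457566,  0.00055712]), 'gripper_force': 0.0, 'opening': 0.09300778094647381}
scene [[0.813, -0.355, 0.462, 1.126], [0.582, 0.473, -0.661, -0.856], [0.016, 0.806, 0.591, 0.856], [0.0, 0.0, 0.0, 1.0]] [[449.50764326   0.         255.82259394]
 [  0.         449.50764326 189.08325323]
 [  0.           0.           1.        ]] [-0.0903083  0.         0.         0.         0.       ]
top [[0.024, 0.993, -0.113, 0.401], [-1.0, 0.023, -0.011, -0.048], [-0.009, 0.113, 0.994, 1.387], [0.0, 0.0, 0.0, 1.0]] [[392.52234495   0.         256.41732781]
 [  0.         392.52234495 187.03761106]
 [  0.           0.           1.        ]] [-0.12196465  0.          0.          0.          0.        ]
```

```bash
ls pics
```

```text
scene0.png
top0.png
```

View pics/top0.png

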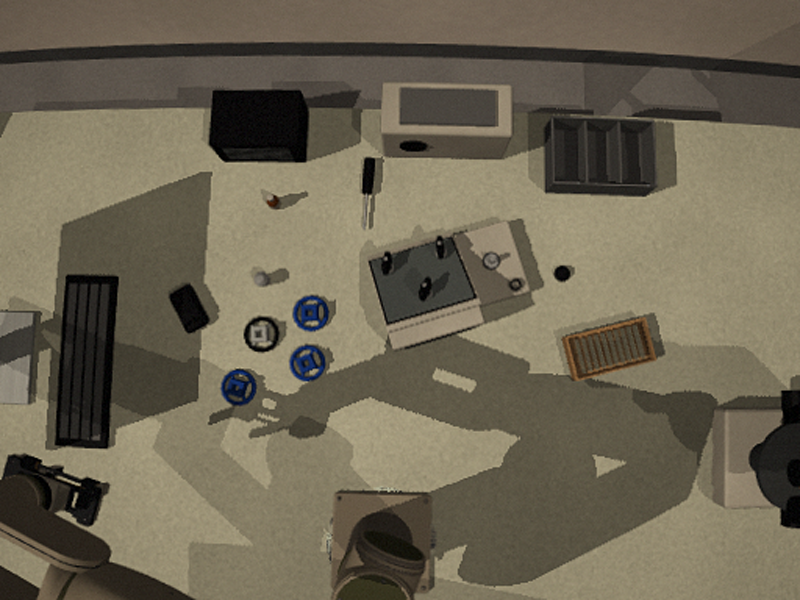

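View pics/scene0.png

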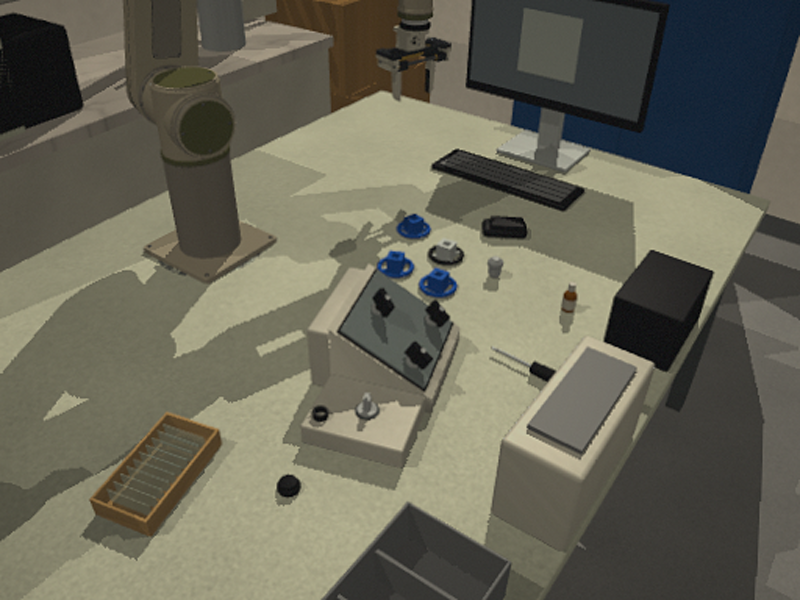

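```bash
cat > m.py <<'E'
from h import *
P=[];S=[];C=[]
for n in("scene","top"):
    f=np.load(n+"0.npz"); c=viewer.calibration(n); uv,X=cloud(f["d"],c)
    P.append(X);S+= [n]*len(X);C.append(f["p"][uv[:,1],uv[:,0]])
    k=(abs(X[:,0]-.45)<.05)&(abs(X[:,1]+.25)<.15)&(abs(X[:,2])<.02)
    print(n,"table z",np.median(X[k,2]),X[k,2].std())
P=np.vstack(P);S=np.array(S);C=np.vstack(C).astype(float)
roi=(P[:,0]>.35)&(P[:,0]<.75)&(P[:,1]>-.35)&(P[:,1]<.15)&(P[:,2]>.015)&(P[:,2]<.25)
P,S,C=P[roi],S[roi],C[roi]
rng=np.random.default_rng(0);best=0
for _ in range(3000):
    a=P[rng.choice(len(P),3)];n=np.cross(a[1]-a[0],a[2]-a[0]);L=np.linalg.norm(n)
    if L<1e-6: continue
    n/=L;n*=np.sign(n[2])
    if abs(n[2]-np.cos(np.pi/6))>.05: continue
    k=abs((P-a[0])@n)<.004
    if k.sum()>best: best=k.sum();bk=k
for n in ("scene","top","all"):
    q=P[bk&((S==n)|(n=="all"))];m=q.mean(0);w=np.linalg.svd(q-m)[2][2] if 0 else np.linalg.eigh(np.cov((q-m).T))[1][:,0];w*=np.sign(w[2])
    print(n,len(q),m,w,"tilt",np.degrees(np.arccos(w[2])),"yaw",np.degrees(np.arctan2(w[1],w[0])))
yaw=np.arctan2(w[1],w[0]);ex=np.array([np.cos(yaw),np.sin(yaw),0]);ey=np.array([-ex[1],ex[0],0])
h=(P-m)@w
sl=np.cross(ey,w)
q=(P-m); a=q@sl;b=q@ey
for n in("scene","top"):
    k=(S==n)&(abs(h)<.004)
    print(n,"cover extents a",np.percentile(a[k],[.5,99.5]),"b",np.percentile(b[k],[.5,99.5]))
    k=(S==n)&(h>.012)&(h<.045)&(abs(a)<.09)&(abs(b)<.09)
    pts=np.float32(np.c_[a[k],b[k]]);hh=h[k]
    print(n,k.sum(), "max h",hh.max())
    if k.sum()>10:
        _,lab,cen=cv2.kmeans(pts,3,None,(3,50,1e-6),10,0)
        for i in range(3):
            j=lab.ravel()==i
            t=j&(hh>.027); z=pts[t] if t.sum()>5 else pts[j]
            e,V=np.linalg.eigh(np.cov(z.T)); v=V[:,1]; 
            mid=(z.max(0)+z.min(0))/2
            X=m+sl*cen[i,0]+ey*cen[i,1]
            print(j.sum(),t.sum(),"ab",z.mean(0),mid,"dir deg",np.degrees(np.arctan2(-v[1],v[0])),"len",np.ptp((z-z.mean(0))@v),"world",X)
E
python3 m.py
python3 - <<'E'
import cv2,numpy as np
p=np.load('top0.npz')['p'];q=np.load('scene0.npz')['p']
a=cv2.resize(p[140:230,230:350],(800,600),interpolation=cv2.INTER_CUBIC)
b=cv2.resize(q[165:300,190:310],None,fx=5,fy=4.44,interpolation=cv2.INTER_CUBIC)
a=cv2.convertScaleAbs(a,alpha=1.6);b=cv2.convertScaleAbs(b,alpha=1.6)
cv2.imwrite('pics/topcrop.png',a);cv2.imwrite('pics/scenecrop.png',b)
E
```

```text
scene table z -0.0002634408750953332 0.0023304524256677773
top table z 0.0002393041728618872 0.002904427425619762
scene 2637 [ 0.59432298 -0.09597051  0.08538137] [0.49771804 0.14462393 0.85519628] tilt 31.21857450330259 yaw 16.202491229247386
top 2042 [ 0.5799118  -0.07925203  0.091861  ] [0.49796671 0.14501374 0.85498548] tilt 31.24186951823633 yaw 16.236178190337213
all 4679 [ 0.58803368 -0.08867426  0.0882092 ] [0.49849976 0.1441318  0.85482397] tilt 31.25970708714932 yaw 16.126228221619836
scene cover extents a [-0.09084161  0.09924898] b [-0.20096014  0.10748558]
scene 465 max h 0.041645417466853726
142 78 ab [-0.05276352  0.01320153] [-0.05329908  0.01543766] dir deg -142.70407355445982 len 0.04499535587708883 world [ 0.5409136  -0.08982348  0.11588155]
177 99 ab [ 0.0431191 -0.0438671] [ 0.04294139 -0.04183073] dir deg -167.16151844494271 len 0.04196717224595791 world [ 0.63537397 -0.12176618  0.06618183]
146 81 ab [0.03943634 0.07562832] [0.03979314 0.07651444] dir deg -155.78218992982232 len 0.042591549619588345 world [ 0.5996718  -0.00779817  0.06778579]
top cover extents a [-0.10223461  0.09782675] b [-0.19010411  0.11516684]
top 215 max h 0.044190251917862966
64 48 ab [ 0.03878926 -0.04016918] [ 0.04088401 -0.04051452] dir deg -166.77011352332423 len 0.04562005766207001 world [ 0.62840046 -0.11816379  0.0696411 ]
68 48 ab [0.03764379 0.0786022 ] [0.0380169  0.07844239] dir deg -158.24269134532943 len 0.04609556056711624 world [ 0.59575365 -0.00497898  0.06959536]
83 58 ab [-0.05675352  0.01679881] [-0.05630575  0.01650226] dir deg -141.72525102079396 len 0.04190724104275205 world [ 0.53483009 -0.08617333  0.11881376]
```

View pics/topcrop.png

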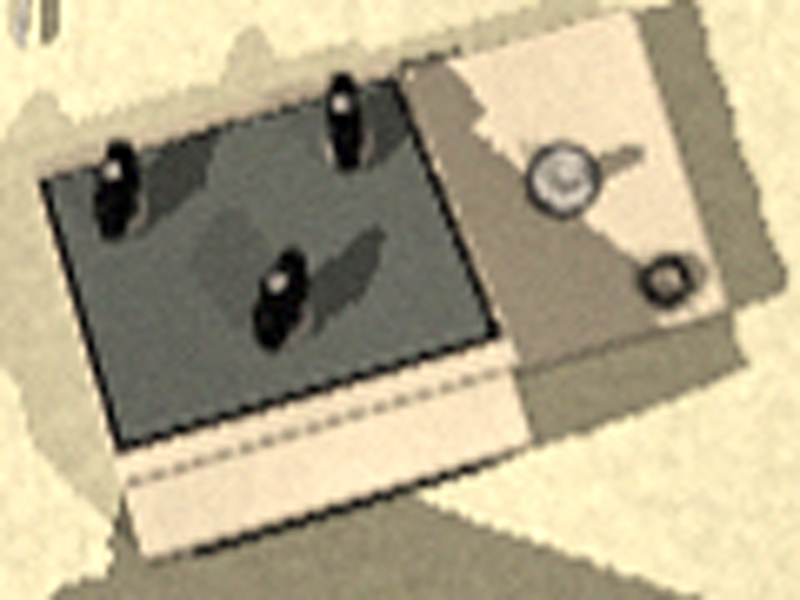

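View pics/scenecrop.png

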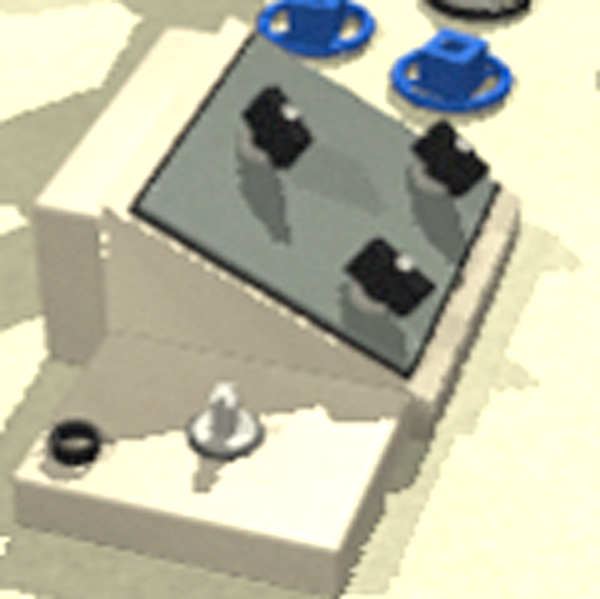

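```bash
cat > fit.py <<'E'
from h import *
from scipy.optimize import least_squares
def proj(c,X):
    T=np.linalg.inv(np.array(c["extrinsics"]));q=X@T[:3,:3].T+T[:3,3];q=q*[1,-1,-1]
    return cv2.projectPoints(q.reshape(-1,1,3),np.zeros(3),np.zeros(3),np.array(c["camera_matrix"]),np.array(c["dist_coeffs"]))[0].reshape(-1,2)
c30,s30=np.cos(np.pi/6),.5
N=np.array([s30,0,c30]);D=np.array([c30,0,-s30]);Y=np.array([0,1.,0])
def cov(a,b,h): return np.array([0,0,.087])+a*D+b*Y+h*N
def Rz(y): return np.array([[np.cos(y),-np.sin(y),0],[np.sin(y),np.cos(y),0],[0,0,1]])
cut={"top":((230,140),6.6667,6.6667),"scene":((190,165),5,4.4444)}
obs={"top":[(120,447),(497,332),(398,85),(45,180),(723,308),(632,12)],
     "scene":[(255,35),(135,210),(408,373),(497,185),(18,480),(340,550)]}
cal={n:viewer.calibration(n) for n in obs}
def px(n):
    o,sx,sy=cut[n];U=np.array(obs[n],float);return np.c_[(U[:,0]+.5)/sx-.5+o[0],(U[:,1]+.5)/sy-.5+o[1]]
def model(t): return np.array([cov(-.085,.093,t),cov(-.085,-.093,t),cov(.085,-.093,t),cov(.085,.093,t),[-.09,-.23,.04],[.08,-.23,.04]])
def res(p,ns):
    X=model(p[3])@Rz(p[2]).T+[p[0],p[1],0]
    r=[(proj(cal[n],X)-px(n)).ravel() for n in ns]
    return np.concatenate(r+[[p[3]/.003]])
if __name__=="__main__":
    for ns in(["top"],["scene"],["top","scene"]):
        r=least_squares(res,[.58,-.08,.28,.002],args=(ns,),loss="soft_l1")
        print(ns,r.x,np.degrees(r.x[2]));print(np.round(res(r.x,ns)[:-1].reshape(-1,2),1).tolist())
    np.save("unit.npy",r.x)
E
python3 fit.py
```

```text
['top'] [ 5.79057873e-01 -7.31604724e-02  3.07177125e-01  4.43061787e-04] 17.599952797931056
[[0.1, -0.5], [-1.0, 0.6], [-1.2, -0.2], [0.4, 0.4], [1.3, 0.5], [0.3, -1.2]]
['scene'] [ 5.77456760e-01 -7.12739127e-02  3.19792132e-01 -2.19882580e-05] 18.322739490274994
[[-0.0, 0.4], [0.5, -0.1], [0.1, -0.0], [-0.4, -0.1], [-1.2, -0.5], [0.6, 0.3]]
['top', 'scene'] [ 0.57805872 -0.0725982   0.31573886  0.00113149] 18.090504111924872
[[0.1, -0.1], [-1.1, 0.5], [-1.6, -0.2], [0.0, 0.8], [1.2, 0.2], [-0.2, -1.4], [0.2, 0.4], [0.4, -0.1], [0.1, 0.2], [-0.1, 0.1], [-1.7, -0.3], [0.0, 0.8]]
```

```bash
cat > k.py <<'E'
from fit import *
u=np.load("unit.npy");R=Rz(u[2])
for n in("top","scene"):
    f=np.load(n+"0.npz");uv,X=cloud(f["d"],cal[n]);col=f["p"][uv[:,1],uv[:,0]].max(1)
    q=(X-[u[0],u[1],0])@R; w=q-[0,0,.087]; a=w@D;b=w[:,1];h=w@N
    k=(abs(h)<.008)&(abs(a)<.08)&(abs(b)<.085);print(n,"cover h",np.median(h[k]))
    for nm,(a0,b0) in dict(upper=(-.05,0),left=(.045,.06),right=(.045,-.06)).items():
        j=(h>.028)&(h<.045)&(abs(a-a0)<.04)&(abs(b-b0)<.035)
        z=np.c_[a,b][j];e,V=np.linalg.eigh(np.cov(z.T));v=V[:,1]*np.sign(V[0,1])
        s=(z-z.mean(0))@V
        mid=z.mean(0)+V@((s.max(0)+s.min(0))/2)
        print(nm,j.sum(),"ab mean",z.mean(0).round(4),"mid",mid.round(4),"theta",np.arctan2(-v[1],v[0]).round(3),"LxW",np.ptp(s,0).round(4),"h",np.median(h[j]).round(4))
    # deck/spindle
    j=(abs(q[:,0])<.03)&(abs(q[:,1]+.165)<.03)&(q[:,2]>.052)
    print("spindle",j.sum(),np.median(q[j],0))
    # wheel hub
    j=(X[:,2]>.028)&(X[:,2]<.045)&(X[:,0]>.38)&(X[:,0]<.6)&(X[:,1]>.05)&(X[:,1]<.3)
    print("hubs",j.sum())
    if j.sum()>20:
        _,lab,cen=cv2.kmeans(np.float32(X[j,:2]),4,None,(3,50,1e-6),10,0)
        for i in range(4):
            s=X[j][lab.ravel()==i];print(len(s),s.mean(0).round(4),(s.max(0)+s.min(0))[:2]/2,"col",f["p"][uv[j][lab.ravel()==i,1],uv[j][lab.ravel()==i,0]].mean(0).round())
t=np.load("top0.npz")["p"];s=np.load("scene0.npz")["p"]
e=lambda p,f:cv2.convertScaleAbs(cv2.resize(p,None,fx=f,fy=f,interpolation=cv2.INTER_CUBIC),alpha=1.5)
A=e(t[192:234,146:188],9);B=e(s[145:175,267:302],10)
C_=e(t[152:182,296:336],9);D_=e(s[240:275,215:250],8)
can=np.zeros((600,800,3),np.uint8)
def put(i,y,x):
    i=i[:600-y,:800-x];can[y:y+i.shape[0],x:x+i.shape[1]]=i
put(A,0,0);put(B,0,400);put(C_[:220],380,0);put(D_,310,400);cv2.imwrite("pics/mix.png",can)
E
python3 k.py
```

```text
top cover h 0.005095148967152881
upper 63 ab mean [-0.053  -0.0003] mid [-0.0508 -0.0003] theta 0.688 LxW [0.0187 0.0424] h 0.0403
left 55 ab mean [0.0421 0.0593] mid [0.045  0.0593] theta 0.462 LxW [0.0174 0.0471] h 0.0392
right 47 ab mean [ 0.041  -0.0601] mid [ 0.0436 -0.0602] theta 0.276 LxW [0.0149 0.0465] h 0.0401
spindle 17 [-0.00299698 -0.1648463   0.07152577]
hubs 288
76 [0.3971 0.175  0.0357] [0.39848364 0.17546764] col [93. 46. 26.]
81 [0.4549 0.2822 0.0351] [0.45584157 0.28163369] col [112. 125. 130.]
78 [0.5052 0.171  0.0355] [0.50584207 0.17141721] col [93. 41. 18.]
53 [0.576  0.2801 0.0397] [0.57685565 0.28154991] col [83. 93. 98.]
scene cover h 0.0037168560144553954
upper 96 ab mean [-0.0492 -0.0044] mid [-0.0481 -0.0015] theta 0.656 LxW [0.0196 0.0449] h 0.0366
left 90 ab mean [0.0454 0.0553] mid [0.0463 0.0578] theta 0.469 LxW [0.0176 0.0424] h 0.0372
right 103 ab mean [ 0.0452 -0.064 ] mid [ 0.046  -0.0606] theta 0.246 LxW [0.0202 0.0422] h 0.0374
spindle 48 [-0.00019825 -0.16907952  0.06795986]
hubs 254
78 [0.5038 0.1691 0.0332] [0.50423171 0.16969125] col [116.  67.  35.]
56 [0.5792 0.2742 0.0383] [0.57596553 0.2773441 ] col [ 93. 101. 102.]
62 [0.4545 0.2781 0.0328] [0.45364163 0.2809424 ] col [120. 132. 132.]
58 [0.3949 0.1713 0.0333] [0.39700921 0.17388433] col [113.  61.  28.]
```

View pics/mix.png

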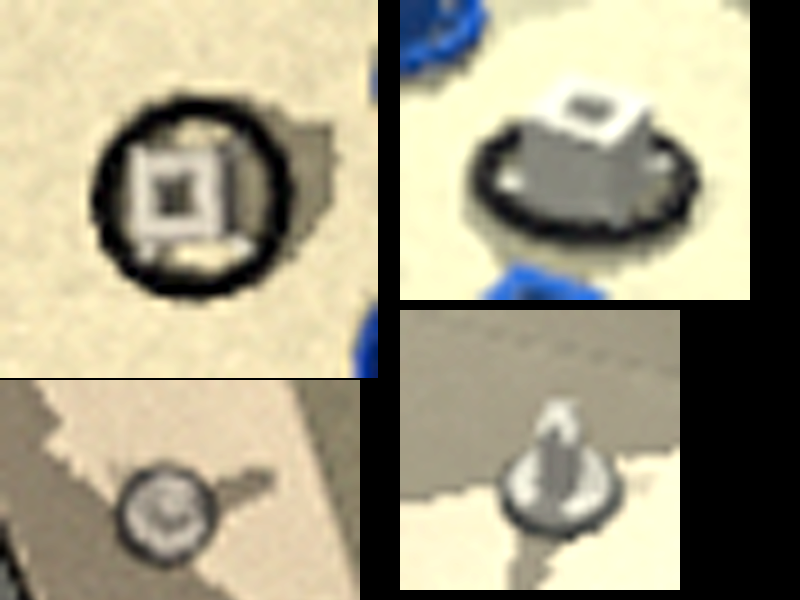

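Top view: the black-rimmed handwheel is at about (262,333) among the blue ones, with the unit around (430,285). The crops give the unit pose to about 2 mm. The knobs start at about 0.67, 0.47 and 0.26 rad. I'll move towards the upper knob now.

Emit:
{"method": "send_rows", "body": {"plan": [[[0.35,0.25,-0.4125,0,0],[0.35,0.5,-0.825,0,0],[0.35,0.5,-0.825,0,0],[0.35,0.5,-0.825,0,0],[0.35,0.5,-0.825,0,0]]], "force": 25}}

```text
t: 0.52
tool_pos: [0.254, 0.4122, 0.2368]
orientation: [0.405, 3.115, -0.003]
force: [0.0, -0.7, 0.2]
opening: 0.0645
gripper_force: 0.0
```

Emit:
{"method": "send_rows", "body": {"plan": [[[0.35,0.5,-0.825,0,-0.09],[0.35,0.5,-0.825,0,-0.09],[0.35,0.5,-0.825,0,-0.09],[0.35,0.5,-0.825,0,-0.09],[0.35,0.5,-0.825,0,-0.09]]]}}

```text
t: 0.93
tool_pos: [0.354, 0.2472, 0.2372]
orientation: [0.552, 3.092, -0.001]
force: [0.6, -0.0, 0.1]
opening: 0.0325
gripper_force: 0.0
```

Emit:
{"method": "send_rows", "body": {"plan": [[[0.35,0.5,-0.825,0,0],[0.35,0.5,-0.825,0,0],[0.35,0.5,-0.825,0,0],[0.35,0.5,-0.825,0,0],[0.35,0.5,-0.825,0,0]]]}}

```text
t: 1.35
tool_pos: [0.454, 0.0819, 0.2372]
orientation: [0.553, 3.092, -0.001]
force: [0.2, 0.4, 0.2]
opening: 0.0304
gripper_force: 0.0
```

Emit:
{"method": "send_rows", "body": {"plan": [[[0.35,0.5,-0.825,0,0],[0.35,0.5,-0.825,0,0],[0.35,0.5,-0.825,0,0],[0.35,0.5,-0.825,0,0],[0.35,0.5,-0.825,0,0],[0.35,0.5,-0.825,0,0],[0.35,0.5,-0.825,0,0]]]}}

```text
t: 1.93
tool_pos: [0.5529, -0.0811, 0.2364]
orientation: [-0.554, -3.091, -0.0]
force: [-0.3, 1.1, -0.2]
opening: 0.0303
gripper_force: 0.0
```

Emit:
{"method": "send_rows", "body": {"plan": [[[0.35,0,0,-0.15,0],[0.35,0,0,-0.25,0],[0.35,0,0,-0.35,0],[0.35,0,0,-0.4,0],[0.35,0,0,-0.45,0],[0.35,0,0,-0.45,0],[0.35,0,0,-0.45,0]]]}}

```text
t: 2.52
tool_pos: [0.553, -0.0794, 0.1479]
orientation: [0.549, 3.093, 0.0]
force: [0.3, -0.6, 0.1]
opening: 0.0302
gripper_force: 0.0
```

```bash
python3 - <<'E'
from h import *
o=[]
for n,(x,y,w,h) in dict(top=(250,150,90,60),scene=(200,150,110,100)).items():
    p,d,c=grab(n); o.append(cv2.convertScaleAbs(cv2.resize(p[y:y+h,x:x+w],(400,400*h//w),interpolation=cv2.INTER_CUBIC),alpha=1.5))
can=np.zeros((370,800,3),np.uint8)
for i,a in enumerate(o): can[:a.shape[0],400*i:400*i+400]=a[:370]
cv2.imwrite("pics/g1.png",can)
E
```

```text
(no output)
```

View pics/g1.png

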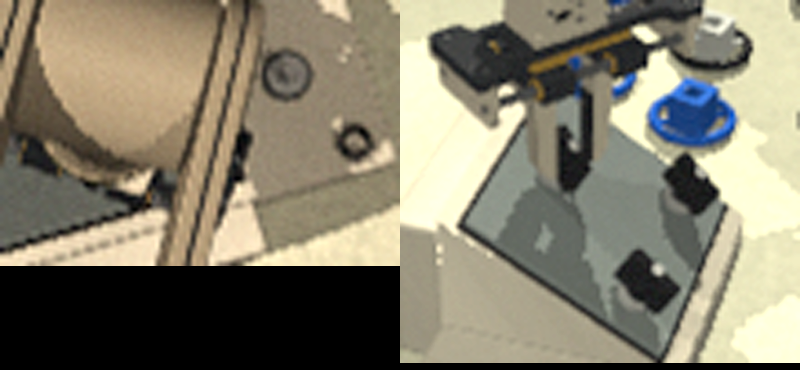

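The scene view at (570,150) shows the wing standing between the two fingers with no contact force. Next I grip and turn it.

Emit:
{"method": "send_rows", "body": {"plan": [[[1,0,0,0,0],[1,0,0,0,0],[1,0,0,0,0],[1,0,0,0,0],[1,0,0,0,-0.05],[1,0,0,0,-0.1],[1,0,0,0,-0.15],[1,0,0,0,-0.2],[1,0,0,0,-0.25],[1,0,0,0,-0.3]]], "force": 25}}

```text
t: 3.45
tool_pos: [0.554, -0.081, 0.1486]
orientation: [1.03, 2.964, -0.002]
force: [2.6, -4.8, 2.7]
opening: 0.0184
gripper_force: 26.5
```

```bash
python3 -c "
from h import *
s=telemetry.read_state();print(s['force'],s['wrist_torque'],s['opening'],s['gripper_force'],s['q'])"
```

```text
[ 2.59409749 -4.79727719  2.72226801] [-1.40452705 -0.37777243  0.30945156] 0.018393626391157953 26.523799798451364 [-0.23570689  0.07910817  1.70779453 -0.00173179  1.35145904 -1.13747409]
```

Emit:
{"method": "send_rows", "body": {"plan": [[[1,0,0,0,-0.06],[1,0,0,0,-0.12],[1,0,0,0,-0.18],[1,0,0,0,-0.24],[1,0,0,0,-0.3],[1,0,0,0,-0.36],[1,0,0,0,-0.42],[1,0,0,0,-0.48],[1,0,0,0,-0.54],[1,0,0,0,-0.56],[1,0,0,0,-0.56]]]}}

```text
t: 4.37
tool_pos: [0.5537, -0.0813, 0.1498]
orientation: [1.842, 2.541, -0.001]
force: [-4.1, -5.0, 12.7]
opening: 0.0194
gripper_force: 26.9
```

```bash
python3 -c "
from h import *
s=telemetry.read_state();print(s['force'],s['wrist_torque'],s['opening'],s['gripper_force'],s['q'])"
```

```text
[-4.11368584 -5.01456285 12.74486564] [-1.09221877  1.18849692  0.12873719] 0.019388805038204185 26.880686860519795 [-0.23601324  0.07776873  1.70694347 -0.0020995   1.35423684 -0.55178189]
```

Emit:
{"method": "send_rows", "body": {"plan": [[[1,0,0,0,-0.05],[1,0,0,0,-0.1],[1,0,0,0,-0.13],[1,0,0,0,-0.13],[1,0,0,0,-0.13]]]}}

```text
t: 4.78
tool_pos: [0.5536, -0.081, 0.1499]
orientation: [2.008, 2.412, -0.001]
force: [-5.2, -3.1, 14.0]
opening: 0.02
gripper_force: 27.9
```

```bash
python3 -c "
from h import *
s=telemetry.read_state();print(s['force'],s['wrist_torque'],s['opening'],s['gripper_force'],s['orientation'])"
```

```text
[-5.19619584 -3.05614529 13.95607644] [-0.9002393   1.32051843  0.5283842 ] 0.019988431096507223 27.94330685546811 [ 2.00837551e+00  2.41204547e+00 -8.27044760e-04]
```

Emit:
{"method": "send_rows", "body": {"plan": [[[0.3,0,0,0,0.1],[0.3,0,0,0,0.1],[0.3,0,0,0.15,0.1],[0.3,0,0,0.3,0.2],[0.3,0.1,0.15,0.4,0.32],[0.3,0.29,0.4,0.4,0.44],[0.3,0.29,0.4,0.4,0.56],[0.3,0.29,0.4,0.4,0.68],[0.3,0.29,0.4,0.4,0.8],[0.3,0.29,0.4,0.4,0.92],[0.3,0.29,0.4,0.4,0.98],[0.3,0.29,0.4,0.4,0.98]]]}}

```text
t: 5.78
tool_pos: [0.6108, 0.0005, 0.2269]
orientation: [-0.565, -3.09, -0.0]
force: [-0.0, -0.7, -0.2]
opening: 0.0325
gripper_force: 0.0
```

Emit:
{"method": "send_rows", "body": {"plan": [[[0.3,0,0,0,0.1],[0.3,0,0,0,0.2],[0.3,0,0,0,0.2],[0.3,0,0,0,0.2]]]}}

```text
t: 6.12
tool_pos: [0.6109, 0.0002, 0.2272]
orientation: [-0.25, -3.131, -0.0]
force: [0.2, 0.1, 0.7]
opening: 0.0324
gripper_force: 0.0
```

```bash
cat > look.py <<'E'
from fit import *
u=np.load("unit.npy");R=Rz(u[2])
def knob(n):
    p,d,c=grab(n);uv,X=cloud(d,c);col=p[uv[:,1],uv[:,0]].max(1)
    q=(X-[u[0],u[1],0])@R;w=q-[0,0,.087];a=w@D;b=w[:,1];h=w@N
    for nm,(a0,b0) in dict(upper=(-.05,0),left=(.045,.06),right=(.045,-.06)).items():
        j=(h>.028)&(h<.045)&(np.hypot(a-a0,b-b0)<.03)&(col<60)
        if j.sum()<15: print(n,nm,j.sum());continue
        z=np.c_[a,b][j];e,V=np.linalg.eigh(np.cov(z.T));v=V[:,1]*np.sign(V[0,1])
        th=np.arctan2(-v[1],v[0]);print(n,nm,j.sum(),z.mean(0).round(4),"theta",(th%np.pi).round(3),np.ptp((z-z.mean(0))@V,0).round(4))
    return p
if __name__=="__main__":
    knob("scene");knob("top");s=telemetry.read_state();r=s['orientation'];print(s['tool_pos'],(2*np.degrees(np.arctan2(r[1],r[0]))-90)%180,s['opening'])
E
python3 look.py
```

```text
scene upper 58 [-0.0496 -0.0091] theta 1.565 [0.0161 0.0454]
scene left 76 [0.0456 0.0545] theta 0.428 [0.0173 0.0403]
scene right 94 [ 0.0455 -0.065 ] theta 0.283 [0.017  0.0418]
top upper 64 [-0.0527 -0.0009] theta 1.582 [0.014  0.0434]
top left 23 [0.0314 0.0649] theta 0.699 [0.0115 0.0182]
top right 41 [ 0.0384 -0.06  ] theta 0.317 [0.0147 0.0446]
[6.10888004e-01 1.85136765e-04 2.27309020e-01] 80.9355230386318 0.03245304590082225
```

Emit:
{"method": "send_rows", "body": {"plan": [[[0.3,0.005,0.008,-0.2,0],[0.3,0.005,0.008,-0.4,0],[0.3,0.005,0.008,-0.5,0],[0.3,0.005,0.008,-0.57,0],[0.3,0.005,0.008,-0.635,0],[0.3,0.005,0.008,-0.635,0],[0.3,0.005,0.008,-0.635,0]]]}}

```text
t: 6.8
tool_pos: [0.6123, 0.0017, 0.101]
orientation: [0.242, 3.132, -0.0]
force: [-0.2, -0.2, -0.3]
opening: 0.0324
gripper_force: 0.0
```

Emit:
{"method": "send_rows", "body": {"plan": [[[1,0,0,0,0],[1,0,0,0,0],[1,0,0,0,0],[1,0,0,0,0],[1,0,0,0,-0.06],[1,0,0,0,-0.12],[1,0,0,0,-0.18],[1,0,0,0,-0.24],[1,0,0,0,-0.3],[1,0,0,0,-0.36],[1,0,0,0,-0.42],[1,0,0,0,-0.48],[1,0,0,0,-0.54],[1,0,0,0,-0.6],[1,0,0,0,-0.66],[1,0,0,0,-0.66]]], "force": 25}}

```text
t: 8.13
tool_pos: [0.6143, 0.0011, 0.1032]
orientation: [1.29, 2.858, 0.001]
force: [2.8, -1.3, 6.4]
opening: 0.0179
gripper_force: 26.3
```

```bash
python3 -c "
from h import *
s=telemetry.read_state();print(s['force'],s['wrist_torque'],s['opening'],s['gripper_force'],s['q'])"
```

```text
[ 2.78885238 -1.31549638  6.44971166] [-0.65558022 -0.1707993   0.21567847] 0.01787217774173334 26.263494890299626 [-8.11187690e-02  2.61962091e-01  1.59004378e+00 -1.07112103e-03
  1.28399510e+00 -8.03399727e-01]
```

Emit:
{"method": "send_rows", "body": {"plan": [[[1,0,0,0,-0.06],[1,0,0,0,-0.12],[1,0,0,0,-0.18],[1,0,0,0,-0.24],[1,0,0,0,-0.3],[1,0,0,0,-0.36],[1,0,0,0,-0.42],[1,0,0,0,-0.48],[1,0,0,0,-0.52],[1,0,0,0,-0.53],[1,0,0,0,-0.53],[1,0,0,0,-0.53]]]}}

```text
t: 9.13
tool_pos: [0.6138, 0.0011, 0.104]
orientation: [2.019, 2.401, 0.003]
force: [-3.2, -1.9, 14.4]
opening: 0.0187
gripper_force: 28.0
```

```bash
python3 -c "
from h import *
s=telemetry.read_state();print(s['force'],s['wrist_torque'],s['opening'],s['gripper_force'],s['orientation'])"
```

```text
[-3.18361784 -1.85630769 14.35728294] [-0.52637991  0.8969455   0.55200295] 0.018701794631761692 27.973915024704183 [2.01947329 2.40075053 0.0026905 ]
```

Emit:
{"method": "send_rows", "body": {"plan": [[[0.3,0,0,0,0.1],[0.3,0,0,0,0.1],[0.3,0,0,0.15,0.1],[0.3,0,0,0.3,0.2],[0.3,0.08,-0.2,0.4,0.32],[0.3,0.17,-0.4,0.4,0.44],[0.3,0.17,-0.56,0.4,0.56],[0.3,0.17,-0.56,0.4,0.68],[0.3,0.17,-0.56,0.4,0.8],[0.3,0.17,-0.56,0.4,0.92],[0.3,0.17,-0.56,0.4,0.98],[0.3,0.17,-0.56,0.4,0.98]]]}}

```text
t: 10.13
tool_pos: [0.6458, -0.1105, 0.1802]
orientation: [-0.582, -3.087, 0.0]
force: [-0.0, -0.8, -0.5]
opening: 0.0327
gripper_force: 0.0
```

Emit:
{"method": "send_rows", "body": {"plan": [[[0.3,0,0,0,0.1],[0.3,0,0,0,0.2],[0.3,0,0,0,0.3],[0.3,0,0,0,0.4],[0.3,0,0,0,0.4],[0.3,0,0,0,0.4]]]}}

```text
t: 10.63
tool_pos: [0.6459, -0.1101, 0.1804]
orientation: [0.062, -3.141, 0.0]
force: [0.2, -0.3, -0.3]
opening: 0.0326
gripper_force: 0.0
```

```bash
python3 look.py
```

```text
scene upper 29 [-0.049  -0.0182] theta 1.538 [0.0136 0.0224]
scene left 46 [0.0447 0.0508] theta 1.537 [0.0136 0.0428]
scene right 98 [ 0.0451 -0.065 ] theta 0.244 [0.0164 0.0422]
top upper 66 [-0.0525 -0.    ] theta 1.595 [0.0183 0.0428]
top left 23 [0.0435 0.0719] theta 1.154 [0.0129 0.02  ]
top right 16 [ 0.0296 -0.0569] theta 3.098 [0.013  0.0272]
[ 0.64592022 -0.11017828  0.18041832] 92.33688859563244 0.03256991298707449
```

Emit:
{"method": "send_rows", "body": {"plan": [[[0.3,0.017,-0.01,-0.1,0],[0.3,0.017,-0.01,-0.2,0],[0.3,0.017,-0.01,-0.3,0],[0.3,0.017,-0.01,-0.36,0],[0.3,0.017,-0.01,-0.4,0],[0.3,0.017,-0.01,-0.4,0],[0.3,0.017,-0.01,-0.4,0]]]}}

```text
t: 11.32
tool_pos: [0.6494, -0.1122, 0.1007]
orientation: [0.071, -3.141, -0.0]
force: [0.5, 0.1, 0.6]
opening: 0.0325
gripper_force: 0.0
```

Emit:
{"method": "send_rows", "body": {"plan": [[[1,0,0,0,0],[1,0,0,0,0],[1,0,0,0,0],[1,0,0,0,0],[1,0,0,0,-0.06],[1,0,0,0,-0.12],[1,0,0,0,-0.18],[1,0,0,0,-0.24],[1,0,0,0,-0.3],[1,0,0,0,-0.36],[1,0,0,0,-0.42],[1,0,0,0,-0.48],[1,0,0,0,-0.54],[1,0,0,0,-0.6],[1,0,0,0,-0.66],[1,0,0,0,-0.72],[1,0,0,0,-0.72]]], "force": 25}}

```text
t: 12.73
tool_pos: [0.6516, -0.1128, 0.103]
orientation: [1.093, 2.939, 0.0]
force: [3.7, -0.8, 5.4]
opening: 0.0179
gripper_force: 26.3
```

```bash
python3 -c "
from h import *
s=telemetry.read_state();print(s['force'],s['wrist_torque'],s['opening'],s['gripper_force'],s['q'])"
```

```text
[ 3.72846852 -0.82003708  5.41511494] [-0.47616131 -0.41360212  0.22348988] 0.01788315098587826 26.27540106244851 [-2.48761019e-01  3.81080735e-01  1.44451289e+00 -4.52030229e-04
  1.31038611e+00 -1.10767297e+00]
```

Emit:
{"method": "send_rows", "body": {"plan": [[[1,0,0,0,-0.06],[1,0,0,0,-0.12],[1,0,0,0,-0.18],[1,0,0,0,-0.24],[1,0,0,0,-0.3],[1,0,0,0,-0.36],[1,0,0,0,-0.42],[1,0,0,0,-0.48],[1,0,0,0,-0.54],[1,0,0,0,-0.6],[1,0,0,0,-0.65],[1,0,0,0,-0.65],[1,0,0,0,-0.65]]]}}

```text
t: 13.82
tool_pos: [0.6511, -0.1132, 0.1041]
orientation: [2.007, 2.411, 0.002]
force: [-2.9, -0.1, 13.7]
opening: 0.0189
gripper_force: 27.7
```

```bash
python3 -c "
from h import *
s=telemetry.read_state();print(s['force'],s['wrist_torque'],s['opening'],s['gripper_force'],s['orientation'])"
```

```text
[-2.89206626 -0.05785495 13.68992113] [-0.42550864  0.90363943  0.44828976] 0.018932596481474447 27.668620542408462 [2.00715927e+00 2.41058952e+00 1.76704879e-03]
```

Emit:
{"method": "send_rows", "body": {"plan": [[[0.3,0,0,0,0.1],[0.3,0,0,0,0.1],[0.3,0,0,0.15,0.1],[0.3,0,0,0.3,0],[0.3,0,0,0.5,-0.1],[0.1,-0.2,0.25,0.6,-0.17],[0.1,-0.3,0.5,0.6,-0.17],[0,-0.4,0.7,0.6,-0.17],[0,-0.5,0.95,0.6,-0.17],[0,-0.5,0.95,0.6,-0.17],[0,-0.5,0.95,0.6,-0.17]]]}}

```text
t: 14.73
tool_pos: [0.5471, 0.0825, 0.2207]
orientation: [-2.215, -2.225, -0.002]
force: [-0.7, -0.8, 0.8]
opening: 0.0464
gripper_force: 0.0
```

Emit:
{"method": "send_rows", "body": {"plan": [[[0,-0.1,0.2,0,0],[0,-0.25,0.4,0,0],[0,-0.4,0.7,0,0],[0,-0.48,0.98,0,0],[0,-0.48,0.98,0,0],[0,-0.48,0.98,0,0],[0,-0.48,0.98,0,0]]]}}

```text
t: 15.32
tool_pos: [0.4522, 0.2762, 0.2204]
orientation: [-2.214, -2.228, -0.0]
force: [0.0, -0.6, 0.4]
opening: 0.0465
gripper_force: 0.0
```

```bash
python3 look.py; python3 - <<'E'
from fit import *
U=np.array([(130,150),(217,148),(217,237),(133,240)],float);uv=(U+.5)/9-.5+[146,192]
X=world(cal["top"],uv,z=.036);print("top hub",X.mean(0),[np.degrees(np.arctan2(*(X[(i+1)%4]-X[i])[[1,0]])) for i in range(4)],[np.linalg.norm(X[(i+1)%4]-X[i]) for i in range(4)])
U=np.array([(530,100),(575,78),(652,100),(608,137)],float)-[400,0];uv=(U+.5)/10-.5+[267,145]
X=world(cal["scene"],uv,z=.036);print("scene hub",X.mean(0),[np.degrees(np.arctan2(*(X[(i+1)%4]-X[i])[[1,0]])) for i in range(4)],[np.linalg.norm(X[(i+1)%4]-X[i]) for i in range(4)])
t,_,_=grab("top");s,_,_=grab("scene");S=[s]
for _ in range(7): S.append(grab("scene")[0])
T=[t]+[grab("top")[0] for _ in range(7)]
s=np.mean(S,0).astype(np.uint8);t=np.mean(T,0).astype(np.uint8)
a=cv2.resize(s[243:275,217:249],(400,400),interpolation=cv2.INTER_CUBIC);b=cv2.resize(t[156:178,304:326],(400,400),interpolation=cv2.INTER_CUBIC)
cv2.imwrite("pics/sp.png",cv2.convertScaleAbs(np.hstack([a,b]),alpha=1.3))
E
```

```text
scene upper 60 [-0.0496 -0.0066] theta 1.539 [0.0155 0.0468]
scene left 52 [0.0446 0.0516] theta 1.575 [0.0159 0.0504]
scene right 66 [ 0.0447 -0.0671] theta 1.511 [0.0154 0.0474]
top upper 71 [-0.052  -0.0001] theta 1.604 [0.016  0.0429]
top left 62 [0.042  0.0584] theta 1.598 [0.018 0.042]
top right 62 [ 0.0425 -0.0605] theta 1.559 [0.0175 0.0435]
[0.45355869 0.27342514 0.22026649] 0.21931539866393734 0.04668459854187153
top hub [0.45557766 0.28315387 0.036     ] [np.float64(-87.16172325563703), np.float64(-177.380668345093), np.float64(93.64929198234866), np.float64(4.692376333943462)] [np.float64(0.034117831565341435), np.float64(0.03430482107428544), np.float64(0.032864487843398564), np.float64(0.03478796117712784)]
scene hub [0.45245104 0.28476621 0.036     ] [np.float64(78.0380823177942), np.float64(7.674455039909868), np.float64(-88.74872042726132), np.float64(173.5184434111697)] [np.float64(0.02213092396006653), np.float64(0.029393303379945206), np.float64(0.029486420818940515), np.float64(0.034581851455872094)]
```

View pics/sp.png

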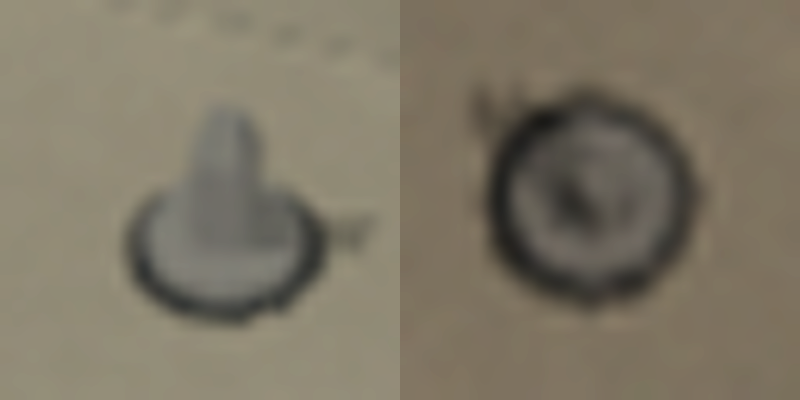

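The spindle crop shows its body as a narrow column at about x 195–262 in the scene half. That is close to one face width, so the face points roughly at the camera. I'll check the intensity profile.

```bash
python3 - <<'E'
from fit import *
u=np.load("unit.npy");R=Rz(u[2])
sp=np.array([0,-.165,0])
for n in("scene","top"):
    P=proj(cal[n],np.array([(sp+[0,0,z]) for z in(.046,.06,.069,.077)])@R.T+[u[0],u[1],0]);print(n,P.round(1).tolist())
S=np.mean([cv2.cvtColor(grab("scene")[0],cv2.COLOR_BGR2GRAY) for _ in range(15)],0)
S0=cv2.cvtColor(np.load("scene0.npz")["p"],cv2.COLOR_BGR2GRAY)
print("cols 226..243");
for v in range(248,271): print(v,S[v,226:244].round().astype(int).tolist(),"|",S0[v,228:242].tolist())
T=np.mean([cv2.cvtColor(grab("top")[0],cv2.COLOR_BGR2GRAY) for _ in range(10)],0)
for v in range(158,177): print(v,T[v,305:326].round().astype(int).tolist())
np.save("S.npy",S);np.save("T.npy",T)
E
```

```text
scene [[234.9, 261.0], [234.9, 257.0], [234.8, 254.4], [234.8, 252.1]]
top [[313.8, 166.4], [314.4, 165.7], [314.7, 165.3], [315.1, 164.9]]
cols 226..243
248 [109, 109, 110, 109, 110, 110, 110, 109, 108, 108, 108, 108, 108, 107, 107, 107, 108, 109] | [106, 109, 108, 108, 107, 107, 106, 107, 106, 105, 106, 104, 104, 105]
249 [108, 108, 109, 110, 110, 110, 109, 109, 108, 107, 108, 108, 107, 107, 106, 107, 107, 108] | [106, 107, 108, 107, 107, 107, 104, 105, 104, 105, 105, 105, 105, 105]
250 [107, 108, 109, 109, 108, 109, 110, 109, 108, 108, 107, 108, 108, 107, 107, 107, 107, 108] | [107, 106, 107, 107, 107, 105, 103, 103, 104, 105, 105, 105, 105, 104]
251 [108, 108, 109, 108, 107, 108, 109, 105, 101, 101, 103, 107, 108, 107, 107, 107, 107, 107] | [107, 107, 106, 106, 105, 122, 133, 130, 123, 111, 104, 106, 105, 106]
252 [108, 108, 108, 107, 107, 107, 107, 99, 93, 94, 88, 102, 108, 108, 107, 107, 107, 107] | [106, 106, 105, 103, 108, 138, 155, 152, 121, 103, 105, 106, 105, 104]
253 [107, 107, 107, 107, 106, 107, 103, 95, 93, 94, 79, 90, 105, 107, 107, 107, 107, 108] | [105, 105, 104, 10
[... 3611 characters left out ...]
, 89, 83, 40, 33, 72, 80, 80, 73, 78, 83, 76, 46, 55, 90, 90, 88, 90, 89, 90]
170 [89, 89, 89, 87, 62, 33, 42, 66, 73, 77, 73, 66, 56, 50, 76, 90, 87, 89, 89, 88, 89]
171 [89, 88, 90, 88, 88, 65, 44, 35, 43, 53, 48, 34, 46, 76, 90, 91, 90, 88, 89, 89, 91]
172 [89, 90, 90, 89, 90, 88, 78, 62, 55, 46, 57, 59, 77, 91, 90, 89, 90, 89, 88, 89, 89]
173 [92, 90, 89, 88, 88, 89, 90, 91, 89, 81, 91, 91, 90, 90, 88, 88, 90, 89, 89, 88, 89]
174 [91, 90, 90, 88, 89, 89, 89, 92, 90, 90, 90, 87, 89, 89, 89, 90, 89, 91, 90, 88, 88]
175 [91, 91, 89, 89, 90, 90, 90, 92, 90, 88, 88, 88, 89, 90, 89, 90, 90, 89, 89, 88, 89]
176 [92, 91, 89, 88, 89, 89, 89, 92, 92, 89, 88, 88, 89, 90, 89, 88, 88, 88, 90, 89, 89]
```

Emit:
{"method": "send_rows", "body": {"plan": [[[0,0.01,0.04,-0.2,0.04],[0,0.01,0.04,-0.4,0.04],[0,0.01,0.04,-0.6,0.04],[0,0.01,0.04,-0.75,0.04],[0,0.01,0.04,-0.88,0.04],[0,0.01,0.04,-0.93,0.04],[0,0.01,0.04,-0.93,0.04],[0,0.01,0.04,-0.93,0.04]]]}}

```text
t: 18.13
tool_pos: [0.4556, 0.2819, 0.0351]
orientation: [-2.17, -2.272, 0.0]
force: [0.2, 0.7, 0.6]
opening: 0.0466
gripper_force: 0.0
```

Emit:
{"method": "send_rows", "body": {"plan": [[[1,0,0,0,0],[1,0,0,0,0],[1,0,0,0,0],[1,0,0,0,0],[1,0,0,0,0],[1,0,0,0.05,0],[1,0,0,0.15,0],[1,0,0,0.3,0],[1,0,0,0.45,0],[1,0,0,0.6,0],[1,0,0,0.75,0.03],[1,0,0,0.9,0.06],[1,0,0,0.95,0.1],[1,0,0,0.95,0.1],[1,0,0,0.95,0.1]]], "force": 30}}

```text
t: 19.38
tool_pos: [0.4556, 0.2819, 0.2255]
orientation: [2.049, 2.38, 0.003]
force: [-1.2, 0.1, -1.6]
opening: 0.0337
gripper_force: 29.8
```

Emit:
{"method": "send_rows", "body": {"plan": [[[1,0.04,-0.12,0,0],[1,0.1,-0.28,0,0],[1,0.15,-0.44,0,0],[1,0.2,-0.6,0,0],[1,0.25,-0.75,0,0],[1,0.29,-0.86,0,0],[1,0.29,-0.86,0,0]]]}}

```text
t: 19.97
tool_pos: [0.5132, 0.1057, 0.2222]
orientation: [-2.054, -2.376, 0.006]
force: [-0.0, -0.5, -1.5]
opening: 0.0336
gripper_force: 29.8
```

Emit:
{"method": "send_rows", "body": {"plan": [[[1,0.04,-0.12,0,0],[1,0.1,-0.28,0,0],[1,0.15,-0.44,0,0],[1,0.2,-0.6,0,0],[1,0.25,-0.75,0,0],[1,0.29,-0.86,0,0],[1,0.29,-0.86,0,0]]]}}

```text
t: 20.55
tool_pos: [0.5711, -0.0656, 0.2222]
orientation: [-2.052, -2.376, 0.004]
force: [-0.2, 0.6, -1.5]
opening: 0.034
gripper_force: 29.8
```

Emit:
{"method": "send_rows", "body": {"plan": [[[1,0.04,-0.12,0,0],[1,0.1,-0.28,0,0],[1,0.15,-0.44,0,0],[1,0.2,-0.6,0,0],[1,0.25,-0.73,0,0],[1,0.29,-0.83,0,0],[1,0.29,-0.835,0,0],[1,0.29,-0.835,0,0]]]}}

```text
t: 21.22
tool_pos: [0.6287, -0.2287, 0.2223]
orientation: [-2.048, -2.378, 0.001]
force: [-0.6, -0.5, -1.1]
opening: 0.0338
gripper_force: 29.8
```

Emit:
{"method": "send_rows", "body": {"plan": [[[1,0.003,-0.003,-0.15,0],[1,0.003,-0.003,-0.3,0],[1,0.003,-0.003,-0.42,0],[1,0.003,-0.003,-0.5,0],[1,0.003,-0.003,-0.5,0],[1,0.003,-0.003,-0.5,0]]]}}

```text
t: 21.72
tool_pos: [0.6288, -0.2275, 0.1229]
orientation: [-2.044, -2.381, 0.001]
force: [0.5, -0.1, -0.8]
opening: 0.0338
gripper_force: 29.8
```

```bash
python3 - <<'E'
from fit import *
s=telemetry.read_state();tp=s['tool_pos'];r=s['orientation'];print(tp,(2*np.degrees(np.arctan2(r[1],r[0]))-90)%180)
t=np.mean([grab("top")[0] for _ in range(3)],0).astype(np.uint8);c=np.mean([grab("scene")[0] for _ in range(3)],0).astype(np.uint8)
a=cv2.resize(c[205:285,195:275],(560,560),interpolation=cv2.INTER_CUBIC);b=cv2.resize(t[145:190,290:325],(240,308),interpolation=cv2.INTER_CUBIC)
a=np.ascontiguousarray(a)
# expected rim circle (outer, mid height 7mm above underside) for wheel centred at TCP, underside .035 below
th=np.linspace(0,2*np.pi,60);u0=tp+[0,0,-.035]
ring=u0+np.c_[.041*np.cos(th),.041*np.sin(th),0*th+.007]
q=(proj(cal["scene"],ring)-[195,205]+.5)*7
for x,y in q: cv2.circle(a,(int(x),int(y)),1,(0,0,255),-1)
can=np.zeros((560,800,3),np.uint8);can[:,:560]=a;can[:308,560:]=b
cv2.imwrite("pics/ins.png",cv2.convertScaleAbs(can,alpha=1.5))
E
```

```text
[ 0.62879422 -0.22745604  0.12294123] 8.692830897621661
```

View pics/ins.png

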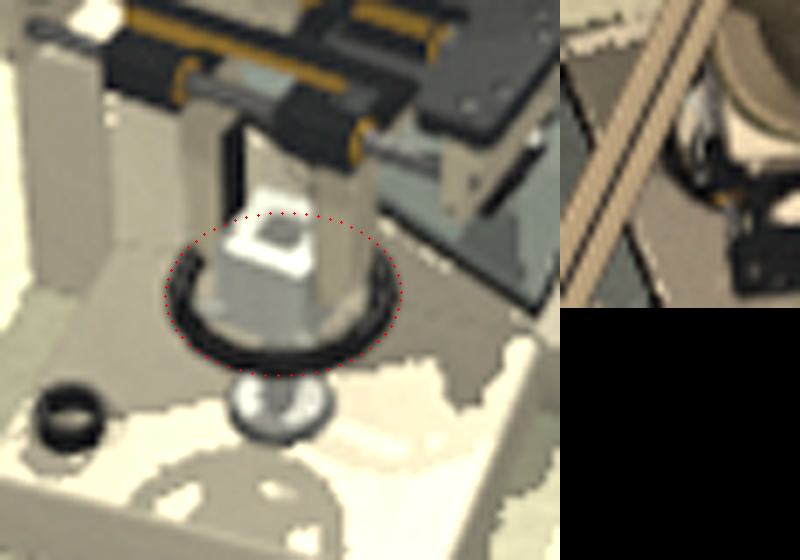

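The rim matches the predicted circle, centred at about (283,295) in the scene crop, and the collar sits directly under it. I'm lowering it now.

Emit:
{"method": "send_rows", "body": {"plan": [[[1,0.0025,-0.01,0,0],[1,0.0025,-0.01,-0.02,0],[1,0.0025,-0.01,-0.04,0],[1,0.0025,-0.01,-0.06,0],[1,0.0025,-0.01,-0.08,0],[1,0.0025,-0.01,-0.08,0]]]}}

```text
t: 22.52
tool_pos: [0.6297, -0.2312, 0.1067]
orientation: [-2.046, -2.38, 0.0]
force: [-0.5, 1.5, -1.7]
opening: 0.0339
gripper_force: 29.8
```

Emit:
{"method": "send_rows", "body": {"plan": [[[1,0,0,-0.015,0],[1,0,0,-0.03,0],[1,0,0,-0.045,0],[1,0,0,-0.06,0],[1,0,0,-0.06,0]]]}}

```text
t: 22.93
tool_pos: [0.6298, -0.2306, 0.0955]
orientation: [-2.046, -2.381, -0.0]
force: [-2.9, 3.6, -1.0]
opening: 0.0338
gripper_force: 29.9
```

Emit:
{"method": "send_rows", "body": {"plan": [[[1,-0.002,0.004,-0.015,0],[1,-0.002,0.004,-0.03,0],[1,-0.002,0.004,-0.045,0],[1,-0.002,0.004,-0.06,0],[1,-0.002,0.004,-0.065,0],[1,-0.002,0.004,-0.065,0]]]}}

```text
t: 23.43
tool_pos: [0.6297, -0.2304, 0.0828]
orientation: [-2.047, -2.381, -0.0]
force: [-2.8, 4.6, -0.2]
opening: 0.034
gripper_force: 29.9
```

Emit:
{"method": "send_rows", "body": {"plan": [[[1,-0.002,0.006,-0.005,0],[1,-0.002,0.006,-0.01,0],[1,-0.002,0.006,-0.015,0],[1,-0.002,0.006,-0.015,0]]]}}

```text
t: 23.77
tool_pos: [0.6298, -0.2302, 0.0826]
orientation: [2.047, 2.382, -0.001]
force: [-9.9, 4.8, 15.4]
opening: 0.0337
gripper_force: 29.9
```

Emit:
{"method": "send_rows", "body": {"plan": [[[0,0,0,0.01,0],[0,0,0,0.01,0],[0,0,0,0.01,0],[0,0,0,0.01,0],[0,0,0,0.15,0],[0,0,0,0.35,0],[0,0,0,0.55,0],[0,-0.2,0,0.75,0],[0,-0.4,0.1,0.75,0],[0,-0.6,0.3,0.75,0],[0,-0.8,0.5,0.75,0],[0,-0.9,0.7,0.75,0],[0,-0.9,0.8,0.75,0],[0,-0.9,0.8,0.75,0]]]}}

```text
t: 24.93
tool_pos: [0.4477, -0.0672, 0.2302]
orientation: [-2.047, -2.382, -0.001]
force: [0.3, 1.1, -1.0]
opening: 0.0464
gripper_force: 0.0
```

```bash
python3 look.py; python3 - <<'E'
from fit import *
u=np.load("unit.npy");R=Rz(u[2])
sp=R@[0,-.165,0]+[u[0],u[1],0];s=[grab("scene") for _ in range(3)]
p,d,c=s[0];uv,X=cloud(d,c)
for n in("scene","top"):
    p_,d_,c_=grab(n);uv,X=cloud(d_,c_);L=X-sp;r=np.hypot(L[:,0],L[:,1])
    col=p_[uv[:,1],uv[:,0]].max(1)
    j=(r<.02)&(L[:,2]>.07);print(n,"hub top z",np.median(X[j,2]),j.sum(),X[j].mean(0))
    j=(r>.03)&(r<.043)&(col<45)&(L[:,2]>.04);print("rim z",np.median(X[j,2]),j.sum())
    j=(r<.1)&(r>.05)&(abs(L[:,2]-.04)<.01);print("deck z",np.median(X[j,2]))
a=np.ascontiguousarray(cv2.resize(p[205:285,195:275],(560,560),interpolation=cv2.INTER_CUBIC))
th=np.linspace(0,2*np.pi,60)
for z0,colr in((.046,(0,0,255)),(.052,(0,255,0))):
    for h,rr in((.007,.041),):
        for x,y in (proj(c,sp+np.c_[rr*np.cos(th),rr*np.sin(th),0*th+z0+h])-[195,205]+.5)*7: cv2.circle(a,(int(x),int(y)),1,colr,-1)
cv2.imwrite("pics/fin.png",cv2.convertScaleAbs(a,alpha=1.5))
E
```

```text
scene upper 55 [-0.0497 -0.009 ] theta 1.549 [0.0153 0.0445]
scene left 49 [0.045  0.0506] theta 1.563 [0.0153 0.0458]
scene right 65 [ 0.0446 -0.0675] theta 1.541 [0.0161 0.0483]
top upper 8
top left 58 [0.0423 0.059 ] theta 1.592 [0.0162 0.041 ]
top right 64 [ 0.0424 -0.0611] theta 1.592 [0.0184 0.0435]
[ 0.44870736 -0.06747499  0.23059663] 8.786185375626658 0.046741876141520346
scene hub top z 0.08100328389694766 166 [ 0.62950739 -0.23130452  0.07982514]
rim z 0.05685713391674363 165
deck z 0.039987268540917165
top hub top z 0.08074701581624688 97 [ 0.6283109  -0.22971121  0.080462  ]
rim z 0.05701124155123094 151
deck z 0.039839486063949714
```

View pics/fin.png

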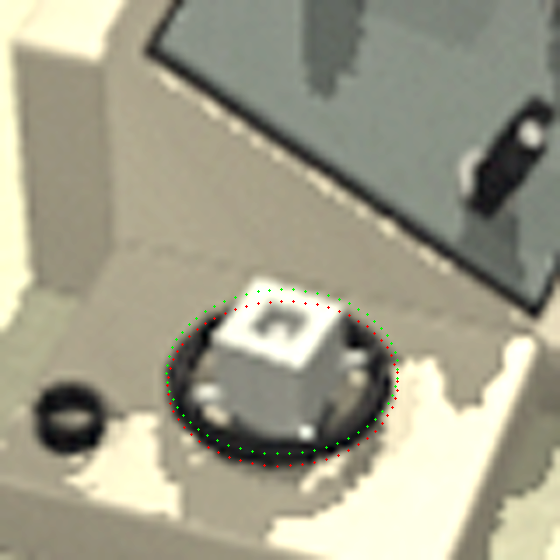

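The wheel sits level on the collar at crop (282,380). Its hub top is at 81 mm against 82 expected, and the rim lines up with the seated ring. All three knobs read about 1.57 rad.

```bash
python3 -c "
from plant import order;print(order.close_job())"
```

```text
the job is handed in; nothing more can be done
None
```

The job is handed in at about 26 s: all three knobs were turned home in order (upper, lower left, lower right), the handwheel is seated on the spindle collar and released, and nothing else was touched as far as the camera images and force readings show.

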